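# Take the freshly sealed tile out of its cam jig with the tongs

## Task

The tile in the wooden-based sealing jig has just been brushed with sealer, so the gripper's fingers must never touch it. Turn the jig's wing knob a quarter turn anticlockwise, to its stop, so that the lipped jaw slides clear of the tile, then pick up the spring tongs, close them on the tile's two long edges near the middle and lift it out, without dropping it. Finish while holding: keep the tile still and about level in the tongs, at least 10 cm above the jig's rail that it lay on, with the jig left open and the sealer bottle, the brush and the spare tile left where they are.

Things in the scene. Friction and masses are not known exactly. Their poses are not given: they have to be found in the camera images.
- jig: Sealing jig, fixed. Origin on the table under the middle of the tile's place; +x along the jig to the knob, z up. Wooden base 178 x 68 x 12 mm, x = -60 to +118. A rail 16 mm wide along x, top 30 mm above the table, carries the tile; beside it all is free down to the base. End stop 22 mm wide, 35 mm high at x = -48 to -36.
- jaw_lip (a point): Tip of the lip of the steel sliding jaw (24 mm wide, 42 mm high) at the tile's knob end. While locked the lip reaches 3 mm over the tile; it moves along the jig's +x as the knob opens.
- clamp_knob (a joint): Angle of the black wing knob in rad: about 0 locked (wing along the jig's x), grows anticlockwise seen from above, to the stop at 1.5. It turns a spiral cam which moves the jaw away from the tile by 6 mm per rad. Stays where it is left; turns with about 0.1 N m.
- knob_grip (a point): Middle of the knob's wing, on its vertical axis, 60 mm above the table and 81 mm along the jig's +x from its origin. Wing 46 mm long (along this point's x axis), 14 mm thick, from 48 to 72 mm above the table; a round hub 34 mm across lies under it. Grip across the 14 mm.
- sealed_tile: The freshly sealed tile, wood-grey, 72 x 32 x 6 mm, 34 g, lying on the jig's rail (underside 30 mm above the table). Origin at the centre of its underside; x along its 72 mm, which is the jig's x.
- tongs: Spring tongs of steel strip, loose, about 0.12 kg, 220 mm long, 20 mm high, lying on edge on the table: the jaws open and close horizontally, so fingers from above can squeeze them. Origin on their lower edge, in the midplane, under the middle of the finger grips, near the centre of mass; +x to the jaws, z up. Pivot at x = -80 mm.
- tongs_grip (a point): Middle between the ribbed black finger grips (56 mm long, 20 mm high), 10 mm above the tongs' lower edge. They measure 58 mm over the outsides at rest (open), 48 mm with the jaws 32 mm apart. A spring holds them open: squeezing takes about 7 N at first, 11 N at 32 mm jaw gap. Fingers set a few mm narrower than the resting tongs can carry them by the spring's push alone.
- tongs_jaws (a point): Middle between the two flat, rubber-faced jaw pads (28 mm long, 16 mm high), 90 mm ahead of the tongs' origin and 10 mm above their lower edge. The gap between the pads is 54 mm at rest; closed on 32 mm the pads are parallel.
- tongs_left (a joint): How far the tongs' left arm is swung in, rad: 0 at rest (open, jaw gap 54 mm), 0.065 at 32 mm gap, 0.15 shut. The right arm mirrors it.
- sealer_bottle: White bottle 64 x 62 x 167 mm standing on the table, origin under its middle. Leave it alone.
- brush: Flat brush 42 x 197 x 14 mm lying beyond the jig, origin under its middle, long axis y. Leave it alone.
- spare_tile: A spare tile 72 x 32 x 6 mm lying flat on the table on the robot's side of the jig, origin under its middle. Leave it alone.

How it is judged:
By the outcome, as a careful person would: the job done as asked, in the order asked, and still so for the second after the job is handed in, while the arm keeps its last pose, push and grip.
It also fails if it takes over 51 s, if anything falls off the work surface, if the arm or the gripper's body presses on something with over 40 N, if the wrist force passes 120 N, or if a joint passes its speed limit or range.

## Robot

A 6-joint arm with a two-finger parallel gripper is mounted at the origin on a cart in front of the work surface, level with it; the furniture and walls round the work are solid. World frame = base frame: x ahead of the robot, y to its left, z up, the work surface at z = 0. Lengths are in mm, angles in rad, forces in N, time in s.
With the tool pointing down it reaches from about 325 to 900 mm from the base axis. Payload 3.5 kg.
Tool frame: the origin (TCP) lies midway between the tips of the shut fingers; the grasp point (between the pads) lies 19 mm behind it; z points along the fingers, y is the line along which they close (so a half turn about z gives the same grasp; the last joint's range is limited). The gripper opens to 85 mm and grips with 20 to 120 N. Pads are 22 mm wide; open, the fingers measure 114 mm over their backs; the gripper's body (76 mm by 85 mm) begins 54 mm behind the grasp point. The pads swing forward as they close: fully open they stand 13 mm farther back than shut.
Start: joints at [1.154, 0.276, -0.026, 1.268, 0, 1.467], TCP at [192.928, 594.475, 231.313] pointing down, gripper open.
Joint ranges: [-3.12, 3.12], [-0.85, 1.88], [-1.08, 1.24], [-1.95, 2.15], [-1.57, 1.53], [-3.14, 3.14]. Speed limits (rad/s): [2.57, 2.57, 3.14, 3.14, 3.14, 3.14].

## Interface

Orientations are given as a unit quaternion [w, x, y, z].
In Python, from plant import bot, camrig, read_state gives the robot as it stands (bot), with the cameras (camrig) and the readings as plain functions.
- The arm moves only by the tool shift_gripper, called after "Emit:" in YAML: its name, and indented under it one key for each argument. Schema: {"type":"object","properties":{"moves":{"type":"array","items":{"type":"object","properties":{"tx":{"type":"number"},"ty":{"type":"number"},"tz":{"type":"number"},"twist":{"type":"number"},"jaw":{"type":"number"}},"additionalProperties":false,"required":["jaw"]},"minItems":1,"maxItems":20},"only":{"type":"string"},"quiet":{"type":"boolean"},"lines":{"type":"string"}},"required":["moves"],"additionalProperties":false}. moves is a list of rows, 1 to 20 of them, each an object with the fields tx, ty, tz (the shift in parts of the range, where 1.0 means 750 mm), twist (a turn about the tool's z in a scale on which 1.0 is 4 rad), jaw (the opening from 0.0 (shut) to 1.0 (fully open)); a field left out counts as zero (the opening has to be given); each row is the pose to reach, as a shift and turn from the pose commanded when the call began, along the tool's axes at that moment; what a row does not reach only later rows make up. A row lasts 1/8 s, in which the tool goes at most 62.5 mm and 0.188 rad, less where a joint would pass 70% of its speed; a pose out of reach is approached as far as the arm can. The fingers move at their own pace and stop on an object; the grip force is fixed at half the most. Time passes only in rows, so rows that do not move let the fingers close. The tool returns the time, the measured TCP pose, the force, the opening and the grip force at its end. only (a regular expression) keeps the lines of the reply that match it, lines (a string "A,B") keeps lines A to B, and quiet returns only ok. Shift and turn numbers lie between -1 and 1, and a call with a number outside is refused. Input that does not fit is refused with a message, and nothing moves.
- read_state(): the state, without advancing time (a new reading comes with each control period).
- camrig.capture(name): name is "scene" or "top" or "wrist"; returns a dict with "image" (420x560x3 uint8, blue, green, red), "K" (3x3 intrinsics, pixels), "position" and "orientation" of the camera in the world; the wrist camera has in their place "mount" (4x4, takes a point from camera to tool coordinates, whose origin is the TCP and whose axes are the flange's). Camera axes: x right, y down, z forward; pixel columns grow to the right and rows downward; lengths in mm; the calibration is good to about 2 mm. A picture is of the moment at which its call begins: read the wrist's pose just before it. There is no depth.
- bot.hand_in(): hands the job in; it is judged then, once.
The state is a dict: "time_s": time; "qpos": joint angles; "joint_vel": joint speeds; "tau": joint torques, N m; "eef_pos": TCP position; "ee_rot": TCP orientation; "wrist_force": force on the tool from outside, world axes, zero at the start; "torque": the same for the moment, N m; "opening": opening from 0.0 (shut) to 1.0 (fully open); "gripper_force": force on a finger pad.
Only numpy, scipy, OpenCV 4.12 (cv2) and the standard library are available. Lean on these libraries where they do the work, as an engineer would, in place of code of your own. Each camera call takes 0.05 s, during which the arm holds its last target. There are 200 camera calls.

## Working session

There is one attempt and no reset: what is moved stays moved. The work goes in short steps, Python scripts to look and compute and a tool call to move; the robot and the scene stay as the last step left them, time stands still between calls to the robot, and variables do not carry over. Pictures are saved under pics/ and viewed, at most 10 in all, crops included, and the job is handed in when it is done.

```bash
ls; mkdir -p pics
```

Run:
```python
from plant import bot, camrig, read_state
import cv2
s=read_state(); print(s)
for n in("scene","top"):
    c=camrig.capture(n); cv2.imwrite(f"pics/{n}0.png",c["image"]); print(n,c["K"],c["position"],c["orientation"])
```

```text
pics
plant.py
{'time_s': 0.0, 'qpos': array([ 1.15359617e+00,  2.77135286e-01, -2.78799556e-02,  1.26796183e+00,
        9.81006635e-06,  1.46740270e+00]), 'joint_vel': array([ 7.48902857e-05,  5.26996226e-04, -8.45128518e-04,  7.99150948e-04,
        5.12493267e-04,  3.07198688e-04]), 'tau': array([-1.32495745e-03, -4.45515454e+01,  2.95198417e+01,  1.61863491e-02,
       -2.20541706e-04, -2.24743808e-06]), 'eef_pos': array([192.6189222 , 593.77809528, 230.15868261]), 'ee_rot': array([-2.85366359e-04,  1.56260177e-01,  9.87715327e-01, -1.05238001e-03]), 'wrist_force': array([ 0.97280822, -0.23486942, -0.43449133]), 'torque': array([0.0185333 , 0.03855009, 0.00655335]), 'gripper_force': 0.0, 'opening': 0.9985795618102111}
scene [[458.11578974   0.         278.80448799]
 [  0.         458.11578974 209.27643338]
 [  0.           0.           1.        ]] [ -34.74994969 -464.03125865  985.2163432 ] [-0.29572003  0.84110497 -0.42629352  0.15285917]
top [[424.70739561   0.         289.13400739]
 [  0.         424.70739561 198.97091577]
 [  0.           0.           1.        ]] [ 527.49603553  -34.34485179 1082.17432107] [ 0.01694331 -0.70665975  0.70666585 -0.03111755]
```

View pics/top0.png

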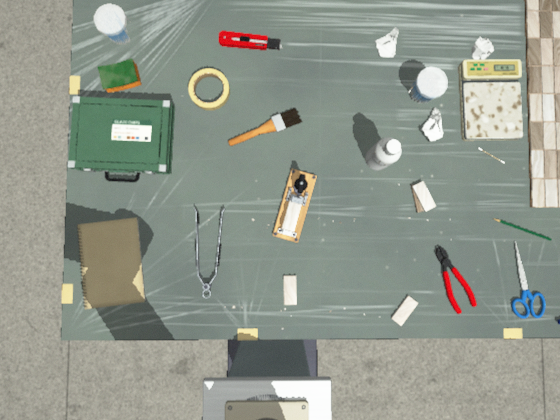

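View pics/scene0.png

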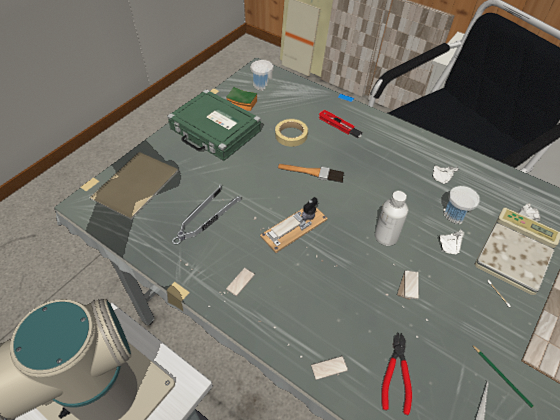

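The top view shows the tongs around px (207,250) with their jaws up, the jig around (295,205) with its knob at (301,184), and the spare tile at (290,290). I'll enlarge this region.

Run:
```python
import cv2
i=cv2.imread("pics/top0.png")[165:300,188:328]
cv2.imwrite("pics/topc.png",cv2.resize(i,None,fx=4.4,fy=4.4,interpolation=cv2.INTER_CUBIC)[:600])
i=cv2.imread("pics/scene0.png")[180:255,165:335]
cv2.imwrite("pics/scenec.png",cv2.resize(i,None,fx=4.5,fy=4.5,interpolation=cv2.INTER_CUBIC)[:600])
```

```text
(no output)
```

View pics/topc.png

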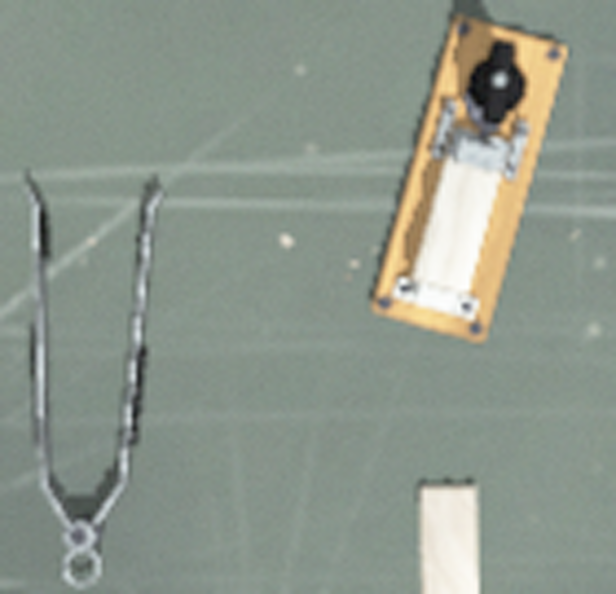

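View pics/scenec.png

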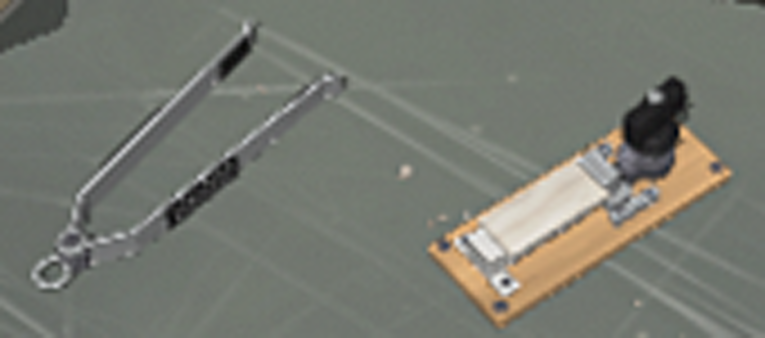

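The crops show the base corners at (457,13), (570,45), (485,342) and (374,305), the tile between the end stop and the jaw, and the knob at (499,80). The tongs' pivot is at (78,535), with jaw tips at (30,178) and (156,182).

Create h.py:
```python
import numpy as np
from scipy.spatial.transform import Rotation as R
def rot(q): return R.from_quat(q,scalar_first=True)
TOP=(np.array([[424.70739561,0,289.13400739],[0,424.70739561,198.97091577],[0,0,1]]),np.array([527.49603553,-34.34485179,1082.17432107]),rot([0.01694331,-0.70665975,0.70666585,-0.03111755]).as_matrix())
def back(uv,z,cam=TOP):
    K,p,r=cam; d=r@np.linalg.solve(K,[*uv,1]); return p+d*(z-p[2])/d[2]
def wristcam(s,c):
    M=np.array(c["mount"]); T=rot(s["ee_rot"]).as_matrix()
    return c["K"],s["eef_pos"]+T@M[:3,3],T@M[:3,:3]
def proj(X,cam):
    K,p,r=cam; v=K@(r.T@(np.asarray(X,float)-p)); return v[:2]/v[2]
def totool(s,d): return rot(s["ee_rot"]).inv().apply(d)
```

Run:
```python
from h import *
def c(u,v,z): return back(((u+.5)/4.4-.5+188,(v+.5)/4.4-.5+165),z)
B=np.array([c(457,13,12),c(570,45,12),c(485,342,12),c(374,305,12)])
far,near=(B[0]+B[1])/2,(B[2]+B[3])/2
d=far-near; L=np.linalg.norm(d[:2]); a=np.arctan2(d[1],d[0])
ctr=B.mean(0); e=np.array([np.cos(a),np.sin(a),0]); o=ctr-29*e
print("jig L",L,np.linalg.norm((B[0]-B[1])[:2]),"yaw",a,"o",o,"knob",o+81*e)
print("knob px est",c(499,78,72))
j=(c(30,178,20)+c(156,182,20))/2; p=c(78,535,20); d=j-p
a=np.arctan2(d[1],d[0]);e=np.array([np.cos(a),np.sin(a),0]); L=np.linalg.norm(d)
print("tongs",j,p,L,a,"origin",p+80*e)
g=(c(36,400,20)+c(137,395,20))/2;print("grips mid",g)
print("spare",c(450,540,6))
from plant import bot, camrig, read_state
s=read_state();print(rot(s["ee_rot"]).as_matrix().round(3))
```

```text
jig L 176.0407849827826 67.77819505870507 yaw -0.2790663055835115 o [558.57311121 -62.21743244  12.        ] knob [636.43946835 -84.52954633  12.        ]
knob px est [636.17948359 -83.10650155  72.        ]
tongs [583.30492612 144.92299879  20.        ] [384.32969271 150.89894722  20.        ] 199.06495289811843 -0.03002460401843499 origin [464.29363634 148.49733976  20.        ]
grips mid [460.78514169 147.08522882  20.        ]
spare [378.91093601 -57.69010096   6.        ]
[[-0.951  0.309 -0.001]
 [ 0.309  0.951 -0.002]
 [ 0.    -0.002 -1.   ]]
```

The rows are not in the units I measure in: shifts go in shares of 750 mm and turns go in shares of 4 rad. I convert before sending: -632 mm is -0.8427, -508 mm is -0.6773, -0.035 rad is -0.0088.

Emit:
shift_gripper:
  moves:
    - {"tx": -0.8427, "ty": -0.6773, "tz": 0.1067, "twist": -0.0088, "jaw": 0.6}
    - {"tx": -0.8427, "ty": -0.6773, "tz": 0.1067, "twist": -0.0088, "jaw": 0.6}
    - {"tx": -0.8427, "ty": -0.6773, "tz": 0.1067, "twist": -0.0088, "jaw": 0.6}
    - {"tx": -0.8427, "ty": -0.6773, "tz": 0.1067, "twist": -0.0088, "jaw": 0.6}
    - {"tx": -0.8427, "ty": -0.6773, "tz": 0.1067, "twist": -0.0088, "jaw": 0.6}
    - {"tx": -0.8427, "ty": -0.6773, "tz": 0.1067, "twist": -0.0088, "jaw": 0.6}
    - {"tx": -0.8427, "ty": -0.6773, "tz": 0.1067, "twist": -0.0088, "jaw": 0.6}
    - {"tx": -0.8427, "ty": -0.6773, "tz": 0.1067, "twist": -0.0088, "jaw": 0.6}
    - {"tx": -0.8427, "ty": -0.6773, "tz": 0.1067, "twist": -0.0088, "jaw": 0.6}
    - {"tx": -0.8427, "ty": -0.6773, "tz": 0.1067, "twist": -0.0088, "jaw": 0.6}
    - {"tx": -0.8427, "ty": -0.6773, "tz": 0.1067, "twist": -0.0088, "jaw": 0.6}
    - {"tx": -0.8427, "ty": -0.6773, "tz": 0.1067, "twist": -0.0088, "jaw": 0.6}
    - {"tx": -0.8427, "ty": -0.6773, "tz": 0.1067, "twist": -0.0088, "jaw": 0.6}
    - {"tx": -0.8427, "ty": -0.6773, "tz": 0.1067, "twist": -0.0088, "jaw": 0.6}
    - {"tx": -0.8427, "ty": -0.6773, "tz": 0.1067, "twist": -0.0088, "jaw": 0.6}
    - {"tx": -0.8427, "ty": -0.6773, "tz": 0.1067, "twist": -0.0088, "jaw": 0.6}
    - {"tx": -0.8427, "ty": -0.6773, "tz": 0.1067, "twist": -0.0088, "jaw": 0.6}

```text
time_s: 2.22
eef_pos: [636.7, -82.4, 151.6]
ee_rot: [-0.0, 0.138, 0.99, 0.0]
wrist_force: [0.3, 0.2, 0.2]
opening: 0.599
gripper_force: 0.0
```

Create w.py:
```python
import sys,cv2
from plant import bot, camrig, read_state
from h import *
s=read_state(); c=camrig.capture("wrist"); cam=wristcam(s,c)
np.savez("w.npz",K=cam[0],p=cam[1],r=cam[2]); cv2.imwrite(f"pics/{sys.argv[1]}.png",c["image"])
print(s["time_s"],s["eef_pos"],s["ee_rot"],s["opening"],s["gripper_force"],s["wrist_force"],s["qpos"])
```

```bash
python3 w.py w1
```

```text
2.225 [636.66854012 -82.43426034 151.59517605] [-5.38303573e-05  1.38108876e-01  9.90417050e-01  5.83219720e-05] 0.598681551856526 0.0 [0.26242769 0.21368343 0.19245072] [-2.29449413e-01  3.55013386e-01 -9.17124143e-02  1.12418833e+00
  1.06389759e-04  4.76540553e-02]
```

View pics/w1.png

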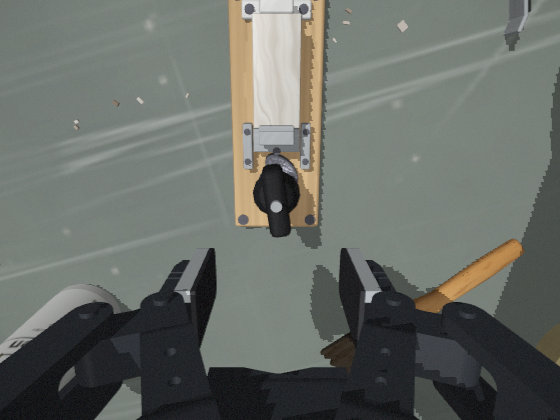

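The wrist view shows the jig vertical in the image. The knob's axis screw is at (277,207), its wing runs (271,168) to (280,232), and the base end edge runs (236,227) to (321,227).

Run:
```python
from h import *
w=np.load("w.npz");cam=(w["K"],w["p"],w["r"])
b=lambda u,v,z:back((u,v),z,cam)
print("axis",b(277,207,73)); a,c=b(271.5,169,72),b(280,235,72); d=c-a;print("wing",(a+c)/2,np.hypot(*d[:2]),np.arctan2(d[1],d[0]))
L,Rr=b(236,227,12),b(321,227,12);m=(L+Rr)/2;print("end",m,np.hypot(*(L-Rr)[:2]))
t1,t2,t3,t4=[b(u,v,36) for u,v in((254,13),(299,13),(301,123),(253,124))]
d=(t3+t4-t1-t2);ya=np.arctan2(d[1],d[0]);print("tile yaw",ya,np.hypot(*(t1-t2)[:2]),t1,t2)
l=(b(229,0,12)+b(327,0,12))/2; d=m-l; a=np.arctan2(d[1],d[0]);print("base axis",a); 
for a in(a,ya): print("o",m-118*np.array([np.cos(a),np.sin(a),0]))
```

```text
axis [634.51142502 -82.2344038   73.        ]
wing [631.98914401 -82.25975118  72.        ] 43.47491650690105 -0.1561314422832838
end [669.234907   -90.95382061  12.        ] 69.07022398862657
tile yaw -0.27366735510949647 28.599555243547794 [517.42036879 -64.03825841  36.        ] [525.27011384 -36.53705729  36.        ]
base axis -0.2749946732940345
o [555.668563   -58.91188698  12.        ]
o [555.62613321 -59.06265383  12.        ]
```

In the tool's units: 100 mm is 0.1333, 98 mm is 0.1307, -0.1 rad is -0.025.

Emit:
shift_gripper:
  moves:
    - {"tx": 0.0027, "tz": 0.0667, "twist": -0.025, "jaw": 0.5}
    - {"tx": 0.0027, "tz": 0.1307, "twist": -0.025, "jaw": 0.5}
    - {"tx": 0.0027, "tz": 0.1333, "twist": -0.025, "jaw": 0.5}
    - {"tx": 0.0027, "tz": 0.1333, "twist": -0.025, "jaw": 0.5}
    - {"tx": 0.0027, "tz": 0.1333, "twist": -0.025, "jaw": 0}
    - {"tx": 0.0027, "tz": 0.1333, "twist": -0.025, "jaw": 0}
    - {"tx": 0.0027, "tz": 0.1333, "twist": -0.025, "jaw": 0}
    - {"tx": 0.0027, "tz": 0.1333, "twist": -0.025, "jaw": 0}
    - {"tx": 0.0027, "tz": 0.1333, "twist": -0.025, "jaw": 0}
    - {"tx": 0.0027, "tz": 0.1333, "twist": -0.025, "jaw": 0}

```text
time_s: 3.52
eef_pos: [637.7, -83.2, 54.2]
ee_rot: [0.003, 0.089, 0.996, 0.0]
wrist_force: [0.6, 1.0, 7.0]
opening: 0.147
gripper_force: 59.7
```

```bash
python3 w.py w2
```

```text
3.525 [637.65525802 -83.24645736  54.15837176] [2.52207527e-03 8.90955011e-02 9.96019862e-01 2.53944184e-04] 0.1472031092143471 59.71231698989868 [0.56076424 1.00330627 7.01436905] [-0.23083924  0.4408154  -0.19130507  0.93375389  0.00121479 -0.05240808]
```

In the tool's units: -1 mm is -0.0013, -1.4 rad is -0.35.

Emit:
shift_gripper:
  moves:
    - {"tz": -0.0013, "twist": -0.0375, "jaw": 0}
    - {"tz": -0.0013, "twist": -0.075, "jaw": 0}
    - {"tz": -0.0013, "twist": -0.1125, "jaw": 0}
    - {"tz": -0.0013, "twist": -0.15, "jaw": 0}
    - {"tz": -0.0013, "twist": -0.1875, "jaw": 0}
    - {"tz": -0.0013, "twist": -0.225, "jaw": 0}
    - {"tz": -0.0013, "twist": -0.2625, "jaw": 0}
    - {"tz": -0.0013, "twist": -0.3, "jaw": 0}
    - {"tz": -0.0013, "twist": -0.325, "jaw": 0}
    - {"tz": -0.0013, "twist": -0.35, "jaw": 0}
    - {"tz": -0.0013, "twist": -0.3625, "jaw": 0}
    - {"tz": -0.0013, "twist": -0.3625, "jaw": 0}
    - {"tz": -0.0013, "twist": -0.3625, "jaw": 0}

```text
time_s: 5.2
eef_pos: [635.2, -79.7, 54.2]
ee_rot: [0.003, -0.593, 0.805, 0.003]
wrist_force: [-2.2, 9.8, 8.0]
opening: 0.146
gripper_force: 66.4
```

```bash
python3 w.py w3; python3 -c "
from plant import bot, camrig, read_state
print(read_state()['torque'])"
```

```text
5.2 [635.19507246 -79.74686804  54.19570431] [ 0.00255259 -0.59267044  0.80543571  0.0029249 ] 0.14557993359549115 66.41607523604762 [-2.15865898  9.75428119  7.97485967] [-0.22933004  0.43969454 -0.19299143  0.93924126  0.00768143 -1.49808607]
[ 1.97154089  0.60377808 -1.25673147]
```

View pics/w3.png

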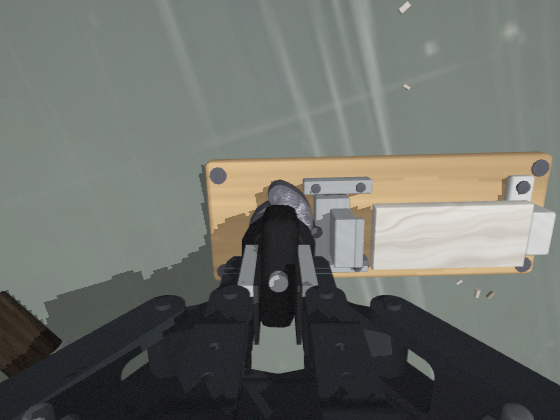

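The wrist view shows the knob turned to its stop (wing along image vertical at (280,260)), with a clear gap between the jaw at (347,240) and the tile edge at (373,238). I'll release and go over the tongs.

In the tool's units: -1 mm is -0.0013, -1.4 rad is -0.35.

Emit:
shift_gripper:
  moves:
    - {"tz": -0.0013, "twist": -0.35, "jaw": 0.5}
    - {"tz": -0.0013, "jaw": 0.5}
    - {"tz": -0.0013, "jaw": 0.5}
  quiet: true

```text
ok
```

```bash
python3 w.py w4
```

```text
5.625 [635.77950606 -83.47195014  54.07395908] [ 2.98064461e-04 -5.94366076e-01  8.04194363e-01 -5.52126870e-04] 0.5006414297878398 0.0 [ 0.34355526 -0.7936954  -0.17082333] [-2.31183161e-01  4.40376214e-01 -1.92195912e-01  9.36996391e-01
 -2.59286717e-04 -1.50413791e+00]
```

In the tool's units: 234 mm is 0.312, -106 mm is -0.1413, 1.297 rad is 0.3243.

Emit:
shift_gripper:
  moves:
    - {"tz": -0.0667, "jaw": 0.5}
    - {"tz": -0.1413, "jaw": 0.8}
    - {"tx": -0.2253, "ty": 0.312, "tz": -0.1413, "twist": 0.3243, "jaw": 0.8}
    - {"tx": -0.2253, "ty": 0.312, "tz": -0.1413, "twist": 0.3243, "jaw": 0.8}
    - {"tx": -0.2253, "ty": 0.312, "tz": -0.1413, "twist": 0.3243, "jaw": 0.8}
    - {"tx": -0.2253, "ty": 0.312, "tz": -0.1413, "twist": 0.3243, "jaw": 0.8}
    - {"tx": -0.2253, "ty": 0.312, "tz": -0.1413, "twist": 0.3243, "jaw": 0.8}
    - {"tx": -0.2253, "ty": 0.312, "tz": -0.1413, "twist": 0.3243, "jaw": 0.8}
    - {"tx": -0.2253, "ty": 0.312, "tz": -0.1413, "twist": 0.3243, "jaw": 0.8}
    - {"tx": -0.2253, "ty": 0.312, "tz": -0.1413, "twist": 0.3243, "jaw": 0.8}
    - {"tx": -0.2253, "ty": 0.312, "tz": -0.1413, "twist": 0.3243, "jaw": 0.8}
    - {"tx": -0.2253, "ty": 0.312, "tz": -0.1413, "twist": 0.3243, "jaw": 0.8}

```text
time_s: 7.18
eef_pos: [461.7, 147.1, 159.3]
ee_rot: [-0.0, 0.012, 1.0, -0.0]
wrist_force: [-0.1, 0.9, 0.8]
opening: 0.799
gripper_force: 0.0
```

```bash
python3 w.py w5;python3 - <<'E'
import cv2
from plant import bot, camrig, read_state
from h import *
c=camrig.capture("top");cv2.imwrite("pics/top1.png",c["image"])
a=cv2.imread("pics/w5.png");t=c["image"][165:245,255:335];a[:240,:240]=cv2.resize(t,(240,240),interpolation=cv2.INTER_CUBIC)
cv2.imwrite("pics/m5.png",a)
E
```

```text
7.175 [461.73934715 147.08611705 159.33046955] [-5.22432813e-06  1.21507396e-02  9.99926177e-01 -2.36574224e-05] 0.7988606831869262 0.0 [-0.1360166   0.87033292  0.76560664] [ 1.74916711e-01  8.00700278e-02 -4.22465500e-01  1.06827987e+00
 -4.45461538e-05  1.99218789e-01]
```

View pics/m5.png

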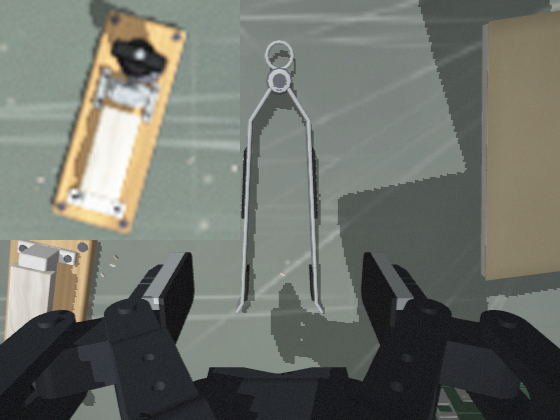

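The composite shows the wing crosswise in the top-view inset. In the wrist view the tongs' pivot is at (279,81), the grips are on both arms at rows 150–218, and the tips are at (238,311) and (322,311).

Run:
```python
from h import *
w=np.load("w.npz");cam=(w["K"],w["p"],w["r"])
b=lambda u,v,z=20:back((u,v),z,cam)
p=b(279,81);j=(b(238,311)+b(322,311))/2;d=j-p;a=np.arctan2(d[1],d[0]);e=np.array([np.cos(a),np.sin(a),0])
print(p,j,np.hypot(*d[:2]),a,"origin",p+80*e)
g=[b(u,v) for u,v in((245,149),(243,218),(315,149),(318,218))];print(np.mean(g,0),np.hypot(*(g[0]-g[2])[:2]),np.hypot(*(g[1]-g[3])[:2]),np.hypot(*(g[0]-g[1])[:2]))
```

```text
[382.4320663  150.16055994  20.        ] [572.91997418 146.4743078   20.        ] 190.52357204103626 -0.019349218182660072 origin [462.41709108 148.61271907  20.        ]
[459.78335057 149.29670057  20.        ] 53.516931019987545 60.45246658835795 55.7455791436739
```

In the tool's units: 157 mm is 0.2093, 1.6 mm is 0.0021.

Emit:
shift_gripper:
  moves:
    - {"ty": 0.0021, "tz": 0.08, "jaw": 0.9}
    - {"ty": 0.0021, "tz": 0.16, "jaw": 0.9}
    - {"ty": 0.0021, "tz": 0.1933, "jaw": 0.9}
    - {"ty": 0.0021, "tz": 0.2093, "jaw": 0.9}
    - {"ty": 0.0021, "tz": 0.2093, "jaw": 0.9}
    - {"ty": 0.0021, "tz": 0.2093, "jaw": 0.63}
    - {"ty": 0.0021, "tz": 0.2093, "jaw": 0.63}
    - {"ty": 0.0021, "tz": 0.2093, "jaw": 0.63}
    - {"ty": 0.0021, "tz": 0.2093, "jaw": 0.63}
    - {"ty": 0.0021, "tz": 0.2093, "jaw": 0.63}

```text
time_s: 8.52
eef_pos: [464.1, 149.3, 4.5]
ee_rot: [0.002, 0.013, 1.0, 0.0]
wrist_force: [-0.5, -0.5, 6.7]
opening: 0.631
gripper_force: 9.3
```

```bash
python3 w.py w6
```

```text
8.525 [464.07001369 149.30207687   4.53844731] [2.35779970e-03 1.27382607e-02 9.99915996e-01 4.23304278e-04] 0.6312702264779132 9.331028329470428 [-0.50122217 -0.50491251  6.69414005] [ 1.78606889e-01  2.73300796e-01 -5.79479102e-01  7.13225880e-01
 -6.56553981e-05  2.04084015e-01]
```

In the tool's units: -130 mm is -0.1733, -100 mm is -0.1333.

Emit:
shift_gripper:
  moves:
    - {"tz": -0.0133, "jaw": 0.63}
    - {"tz": -0.04, "jaw": 0.63}
    - {"tz": -0.08, "jaw": 0.63}
    - {"tz": -0.1333, "jaw": 0.63}
    - {"tz": -0.1733, "jaw": 0.63}
    - {"tz": -0.1733, "jaw": 0.63}

```text
time_s: 9.32
eef_pos: [464.2, 149.4, 135.6]
ee_rot: [0.003, 0.013, 1.0, 0.001]
wrist_force: [0.0, -0.2, -2.4]
opening: 0.632
gripper_force: 7.7
```

```bash
python3 w.py w7
```

```text
9.325 [464.1835602  149.37361966 135.58844665] [3.42883440e-03 1.28806463e-02 9.99910937e-01 6.70190199e-04] 0.631696217068588 7.699195922432409 [ 0.03958584 -0.16533526 -2.41522877] [ 1.78665040e-01  1.03164834e-01 -4.51865418e-01  1.00877863e+00
  1.03240169e-05  2.04427239e-01]
```

View pics/w7.png

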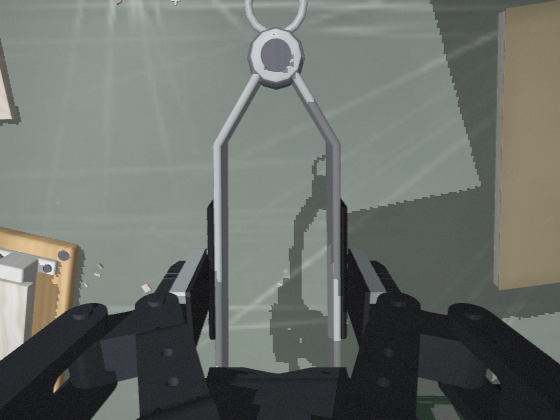

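The tongs are held symmetrically, with the pivot at (276,55). I'll move over the jig.

In the tool's units: -185 mm is -0.2467, -175 mm is -0.2333, 0.25 rad is 0.0625.

Emit:
shift_gripper:
  moves:
    - {"tx": -0.004, "ty": -0.0533, "twist": 0.02, "jaw": 0.63}
    - {"tx": -0.008, "ty": -0.12, "twist": 0.04, "jaw": 0.63}
    - {"tx": -0.012, "ty": -0.1867, "twist": 0.0625, "jaw": 0.63}
    - {"tx": -0.0167, "ty": -0.2333, "twist": 0.0625, "jaw": 0.63}
    - {"tx": -0.0167, "ty": -0.2467, "twist": 0.0625, "jaw": 0.63}
    - {"tx": -0.0167, "ty": -0.2467, "twist": 0.0625, "jaw": 0.63}
    - {"tx": -0.0167, "ty": -0.2467, "twist": 0.0625, "jaw": 0.63}

```text
time_s: 10.25
eef_pos: [468.7, -35.3, 131.7]
ee_rot: [-0.001, 0.137, 0.991, 0.0]
wrist_force: [0.1, 0.4, -1.4]
opening: 0.633
gripper_force: 7.7
```

```bash
python3 w.py w8;python3 - <<'E'
import cv2
from plant import bot, camrig, read_state
c=camrig.capture("scene")["image"];t=camrig.capture("top")["image"]
cv2.imwrite("pics/s8.png",c);cv2.imwrite("pics/t8.png",t)
a=cv2.resize(c[100:250,210:360],(400,400),interpolation=cv2.INTER_CUBIC)
b=cv2.resize(t[165:300,225:360],(400,400),interpolation=cv2.INTER_CUBIC)
cv2.imwrite("pics/m8.png",cv2.hconcat([a,b]))
E
```

```text
10.25 [468.74651237 -35.30147173 131.70209439] [-7.26129371e-04  1.36883827e-01  9.90586786e-01  3.31070504e-04] 0.6333026242940702 7.702352303786029 [ 0.11777552  0.3746213  -1.38538757] [-2.13159277e-01  8.21104692e-02 -4.84618459e-01  1.00556565e+00
  5.50197371e-04  6.14702826e-02]
```

View pics/m8.png

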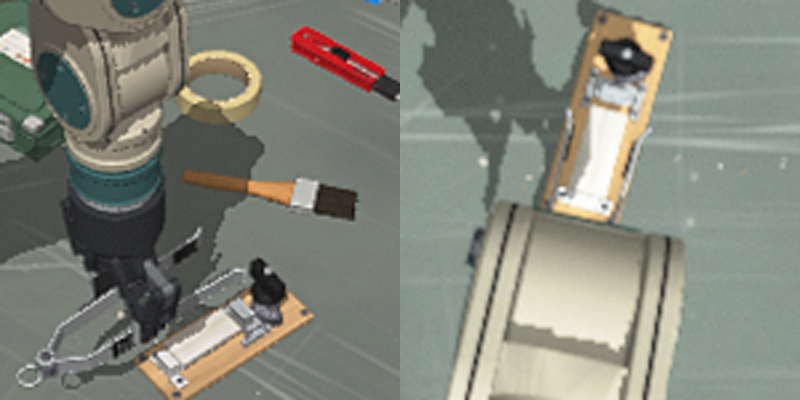

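The composite shows the tongs straddling the tile from above: tips in the top panel at (567,110) and (648,130), in the scene panel at (198,232) and (243,268), and the pivot in the scene panel at (45,355). I'll triangulate these.

Run:
```python
from h import *
SC=(np.array([[458.11578974,0,278.80448799],[0,458.11578974,209.27643338],[0,0,1]]),np.array([-34.74994969,-464.03125865,985.2163432]),rot([-0.29572003,0.84110497,-0.42629352,0.15285917]).as_matrix())
w=np.load("w.npz");W=(w["K"],w["p"],w["r"])
def tri(l):
    A=np.zeros((3,3));b=np.zeros(3)
    for uv,(K,p,r) in l:
        d=r@np.linalg.solve(K,[*uv,1]);d/=np.linalg.norm(d);P=np.eye(3)-np.outer(d,d);A+=P;b+=P@p
    return np.linalg.solve(A,b)
T=lambda u,v:((u-400)*.3375+225,v*.3375+165)
S=lambda u,v:(u*.375+210,v*.375+100)
l=tri([(T(567,110),TOP),(S(198,232),SC)]);r=tri([(T(648,130),TOP),(S(243,268),SC)])
p=tri([((276,55),W),(S(45,355),SC)])
print(l,r,(l+r)/2,p)
m=(l+r)/2;d=m-p;print("len",np.linalg.norm(d),"yaw",np.arctan2(d[1],d[0]),"pitch",np.arctan2(d[2],np.hypot(d[0],d[1])))
a=-.276;e=np.array([np.cos(a),np.sin(a),0]);n=np.array([-np.sin(a),np.cos(a),0])
for q in((556.8,-60.3,0),):
  for x in (l,r,m,p): print("in jig",e@(x-q),n@(x-q),x[2])
x=rot([-7.26e-4,.1369,.9906,3.3e-4]).as_matrix();print(x)
# tile corners in top view via predicted jig, check: knob & base corners
for xx,yy,z in((118,34,12),(118,-34,12),(-60,-34,12),(-60,34,12),(81,0,72)):
  u=proj(np.array([556.8,-60.3,z])+e*xx+n*yy,TOP);print((u-[188,165]+.5)*4.4-.5)
```

```text
[584.0269465  -35.19894683 139.79214952] [568.83486874 -95.66324922 145.33090196] [576.43090762 -65.43109802 142.56152574] [389.45389127 -13.68762087 144.7004098 ]
len 194.0164088358006 yaw -0.2699804600424649 pitch -0.011024466423941363
in jig 19.356224299985293 31.5706519862076 139.79214951869372
in jig 21.216198782561662 -30.745249549954135 145.3309019626496
in jig 20.28621154127342 0.4127012181267259 142.56152574067164
in jig -173.71489229276074 -0.7551102834048391 144.70040979870626
[[-9.62516873e-01  2.71218458e-01 -1.34795594e-03]
 [ 2.71217500e-01  9.62517709e-01  8.52548707e-04]
 [ 1.52865841e-03  4.55003274e-04 -9.99998728e-01]]
[453.36106814  14.19344496]
[566.73683111  46.31365309]
[483.33010932 344.61289163]
[368.60931989 312.12733269]
[497.65909928  80.64303376]
```

The tongs are level (pitch −0.01 rad) and centred on the jig to within 1 mm. I'll descend.

In the tool's units: 103 mm is 0.1373, 99 mm is 0.132.

Emit:
shift_gripper:
  moves:
    - {"tx": -0.0027, "tz": 0.0267, "jaw": 0.64}
    - {"tx": -0.0027, "tz": 0.06, "jaw": 0.64}
    - {"tx": -0.0027, "tz": 0.0867, "jaw": 0.64}
    - {"tx": -0.0027, "tz": 0.1067, "jaw": 0.64}
    - {"tx": -0.0027, "tz": 0.1227, "jaw": 0.64}
    - {"tx": -0.0027, "tz": 0.132, "jaw": 0.64}
    - {"tx": -0.0027, "tz": 0.1373, "jaw": 0.64}
    - {"tx": -0.0027, "tz": 0.1373, "jaw": 0.64}
    - {"tx": -0.0027, "tz": 0.1373, "jaw": 0.64}

```text
time_s: 11.52
eef_pos: [471.8, -37.0, 29.7]
ee_rot: [0.0, 0.137, 0.991, -0.0]
wrist_force: [-0.9, -0.3, -1.8]
opening: 0.64
gripper_force: 7.5
```

```bash
python3 w.py w9;python3 - <<'E'
import cv2
from plant import bot, camrig, read_state
c=camrig.capture("scene")["image"];t=camrig.capture("top")["image"]
a=cv2.resize(c[170:260,250:340],(400,400),interpolation=cv2.INTER_CUBIC)
b=cv2.resize(t[170:250,260:340],(400,400),interpolation=cv2.INTER_CUBIC)
cv2.imwrite("pics/m9.png",cv2.hconcat([a,b]))
E
```

```text
11.525 [471.81407039 -37.04827979  29.74666142] [ 4.85345665e-04  1.37493420e-01  9.90502561e-01 -3.88214338e-05] 0.640414216688071 7.463852571090683 [-0.90821563 -0.34474577 -1.80102144] [-2.15072982e-01  2.15359209e-01 -5.86226083e-01  7.68237247e-01
 -2.60453912e-06  6.07877561e-02]
```

View pics/m9.png

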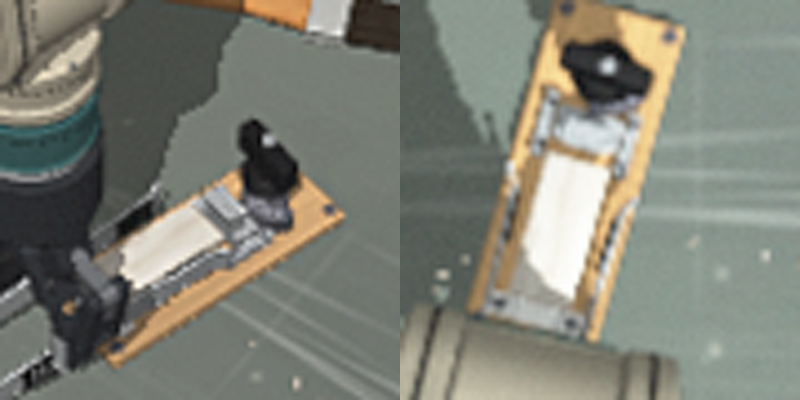

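The last view shows the pads straddling the tile near its middle, with the tips at (510,165) and (633,200) and the tile centred about (560,225). I'll close.

Emit:
shift_gripper:
  moves:
    - {"jaw": 0.62}
    - {"jaw": 0.6}
    - {"jaw": 0.58}
    - {"jaw": 0.56}
    - {"jaw": 0.54}
    - {"jaw": 0.52}
    - {"jaw": 0.5}
    - {"jaw": 0.5}
    - {"jaw": 0.5}

```text
time_s: 12.8
eef_pos: [471.3, -36.9, 29.4]
ee_rot: [0.0, 0.137, 0.991, 0.0]
wrist_force: [-1.1, 1.0, 1.1]
opening: 0.535
gripper_force: 61.1
```

In the tool's units: -140 mm is -0.1867, -100 mm is -0.1333.

Emit:
shift_gripper:
  moves:
    - {"tz": -0.0053, "jaw": 0.5}
    - {"tz": -0.0133, "jaw": 0.5}
    - {"tz": -0.024, "jaw": 0.5}
    - {"tz": -0.0373, "jaw": 0.5}
    - {"tz": -0.0533, "jaw": 0.5}
    - {"tz": -0.0733, "jaw": 0.5}
    - {"tz": -0.0933, "jaw": 0.5}
    - {"tz": -0.1133, "jaw": 0.5}
    - {"tz": -0.1333, "jaw": 0.5}
    - {"tz": -0.1533, "jaw": 0.5}
    - {"tz": -0.1707, "jaw": 0.5}
    - {"tz": -0.1813, "jaw": 0.5}
    - {"tz": -0.1867, "jaw": 0.5}
    - {"tz": -0.1867, "jaw": 0.5}
    - {"tz": -0.1867, "jaw": 0.5}
    - {"tz": -0.1867, "jaw": 0.5}
    - {"tz": -0.1867, "jaw": 0.5}

```text
time_s: 14.92
eef_pos: [471.1, -36.9, 169.0]
ee_rot: [-0.0, 0.137, 0.991, 0.0]
wrist_force: [-0.5, 0.1, -0.8]
opening: 0.535
gripper_force: 61.6
```

```bash
python3 w.py w10
```

Run:
```python
import cv2,numpy as np
from plant import bot, camrig, read_state
from h import *
t=camrig.capture("top")["image"];c=camrig.capture("scene")["image"]
cv2.imwrite("pics/t10.png",t);cv2.imwrite("pics/s10.png",c)
# bright low-saturation tile pixels near the jig in the top view
g=t[165:250,255:335];m=(g.min(2)>170).astype(np.uint8)
n,l,st,ce=cv2.connectedComponentsWithStats(m)
for i in range(1,n):
    if st[i,4]>25:
        r=cv2.minAreaRect(np.argwhere(l==i)[:,::-1].astype(np.float32)); print(st[i],ce[i]+[255,165],r)
a=-.276;e=np.array([np.cos(a),np.sin(a),0])
for z in(36,176): print(z,proj(np.array([556.8,-60.3,z]),TOP),proj(np.array([556.8,-60.3,z])+36*e,TOP))
```

```text
14.925 [471.12580972 -36.89060769 169.01350721] [-3.03221095e-04  1.37483218e-01  9.90504050e-01  9.18054497e-06] 0.5349464644680699 61.62211775779724 [-0.48803412  0.14000899 -0.84775386] [-2.15041649e-01  5.04239833e-02 -4.32451171e-01  1.08852723e+00
 -2.84169222e-05  6.07984789e-02]
[ 29  26  24  39 538] [294.20817844 209.06319703] ((37.45000457763672, 44.650001525878906), (20.23858070373535, 36.99864959716797), 18.434947967529297)
[44 41  9 25 27] [302.59259259 217.22222222] ((47.28246307373047, 52.75041961669922), (1.8479286432266235, 25.29608917236328), 19.17900848388672)
[22 64 20  9 94] [287.59574468 232.91489362] ((31.61764907836914, 67.5294189453125), (19.402849197387695, 5.5783185958862305), 14.03624439239502)
36 [291.15276064 215.95962243] [295.11076145 201.92449753]
176 [292.77788725 214.12121394] [297.33942021 197.93494952]
```

Run:
```python
import cv2,numpy as np
from h import *
SC=(np.array([[458.11578974,0,278.80448799],[0,458.11578974,209.27643338],[0,0,1]]),np.array([-34.74994969,-464.03125865,985.2163432]),rot([-0.29572003,0.84110497,-0.42629352,0.15285917]).as_matrix())
g=cv2.imread("pics/s10.png")[120:260,230:350];m=(g.min(2)>165).astype(np.uint8)
n,l,st,ce=cv2.connectedComponentsWithStats(m)
for i in range(1,n):
    if st[i,4]>40: print(st[i],ce[i]+[230,120],(cv2.boxPoints(cv2.minAreaRect(np.argwhere(l==i)[:,::-1].astype(np.float32)))+[230,120]).round(0).tolist())
a=-.276;e=np.array([np.cos(a),np.sin(a),0]);k=np.array([-np.sin(a),np.cos(a),0])
for z in(36,176):print(z,[proj(np.array([556.8,-60.3,z])+36*i*e+16*j*k,SC).round(0).tolist() for i,j in((-1,-1),(-1,1),(1,1),(1,-1))])
t=cv2.imread("pics/t10.png")[165:250,255:335];m=(t.min(2)>170).astype(np.uint8)
n,l,st,ce=cv2.connectedComponentsWithStats(m);i=1+st[1:,4].argmax()
print((cv2.boxPoints(cv2.minAreaRect(np.argwhere(l==i)[:,::-1].astype(np.float32)))+[255,165]).round(0).tolist())
print([proj(np.array([556.8,-60.3,176])+36*i*e+16*j*k,TOP).round(0).tolist() for i,j in((-1,-1),(-1,1),(1,1),(1,-1))])
```

```text
[25  6 16 11 52] [263.07692308 131.44230769] [[254.0, 135.0], [269.0, 125.0], [271.0, 128.0], [257.0, 138.0]]
[89 47 10 11 82] [323.5 172. ] [[319.0, 176.0], [321.0, 166.0], [328.0, 168.0], [326.0, 178.0]]
[ 48  60  25  20 235] [288.5106383  188.91489362] [[275.0, 189.0], [297.0, 178.0], [303.0, 188.0], [280.0, 200.0]]
[ 39 100  27  18 160] [282.25625 228.7125 ] [[269.0, 232.0], [294.0, 219.0], [297.0, 225.0], [272.0, 238.0]]
36 [[279.0, 235.0], [271.0, 227.0], [293.0, 214.0], [300.0, 221.0]]
176 [[279.0, 200.0], [271.0, 191.0], [294.0, 178.0], [303.0, 185.0]]
[[277.0, 224.0], [289.0, 189.0], [308.0, 195.0], [296.0, 230.0]]
[[295.0, 232.0], [281.0, 228.0], [290.0, 196.0], [305.0, 200.0]]
```

The tile blob in the scene view matches a level tile at z≈176 mm, and the grip is steady. I'll hand in.

Emit:
shift_gripper:
  moves:
    - {"jaw": 0.5}
    - {"jaw": 0.5}
    - {"jaw": 0.5}
    - {"jaw": 0.5}

```text
time_s: 15.58
eef_pos: [471.3, -36.9, 169.3]
ee_rot: [0.0, 0.137, 0.991, -0.0]
wrist_force: [0.2, -0.6, -1.7]
opening: 0.531
gripper_force: 61.6
```

```bash
python3 -c "
from plant import bot, camrig, read_state
print(bot.hand_in())"
```

```text
the job is handed in; nothing more can be done
None
```

I turned the knob to its stop, lifted the tile out in the tongs and handed the job in at 15.6 s with it held still, about level and about 14 cm above the rail; I have no verdict, and I did not check the bottle, brush and spare tile afterwards (the arm stayed clear of them).

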